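# Set the lamp dial by counting clicks

### The job

Set the microscope lamp on its control box: turn the pointer dial back (anticlockwise from above) until its nose presses firmly on the stop pin, without wrenching it. Then count exactly five clicks clockwise from the rest next to the stop, not going past the fifth, and only then press the round lamp button beside it fully down and release it. Leave the objective, slide box and oil bottle standing where they are.

Things in the scene. Friction and masses are not known exactly. Their poses are not given: they have to be found in the camera images.
- box: Fixed white lamp control box, 160 (x) x 260 (y) x 80 mm high, grey top panel; a dark light port sticks 16 mm out of its front (-x) face. Origin: centre of its underside, z up; its axes turn with its yaw. On its top, in its frame: dial axis at (0, +55 mm), lamp button at (0, -75 mm). Only dial, stop pin and button stand up from the panel.
- dial (a joint): Turn of the dial, rad; grows clockwise from above. Click rests every 0.30 rad, felt as resistance that gives way half way (peak 0.11 to 0.20 Nm, then it pushes on to the next rest): 0 is the rest next to the stop, 0.30 the first click, 1.50 the fifth; more follow. The nose meets the stop pin 0.05 to 0.14 rad back of rest 0, different each time; let go there, it springs back to rest 0.
- dial_grip (a point): Point on the dial's upright axis, in its black bar grip (50 mm long, 14 mm wide), 109 mm above the table, 11 mm below the bar's top and 18 mm above the round skirt (56 mm wide) under it. x lies along the bar; -x points to the end with the white line and the nose. Turns with the dial (anticlockwise about z = back to the stop).
- stop_pin: Upright steel pin, 6 mm thick, 11.5 mm tall, standing on the box's panel about 36 mm from the dial's axis, all but rigid. Origin at its foot. The 8 mm wide nose on the dial's skirt butts on it at 36 mm from the axis. 5 to 10 N is a firm touch (some 0.2 to 0.35 Nm more on the dial); more than 18 N bends it, which 0.03 rad of overturning can do.
- lamp (a joint): Travel of the lamp button, m: 0 when up, grows as it is pressed down, 0.006 at the bottom; its spring pushes with 1.5 N at the top and 5 N at the bottom and lifts it again.
- lamp_top (a point): Centre of the top face of the round grey lamp button (28 mm wide, in a 44 mm wide dark housing) on the box's panel, 102 mm above the table. Moves down with the button.
- objective: Loose steel microscope objective standing upright, 28 mm wide, 42 mm tall; a bystander. Origin: centre of its underside.
- slide_box: Loose grey slide box with white lid, 87 x 62 x 36 mm; a bystander. Origin: centre of its underside.
- oil: Loose small bottle with black cap, 32 mm wide, 65 mm tall; a bystander. Origin: centre of its underside.

How it is judged:
By the outcome, as a careful person would: the job done as asked, in the order asked, and still so for the second after the job is handed in, with the robot touching nothing.
It also fails if it takes over 70 s, if anything falls off the work surface, if the arm or the gripper's body presses on something with over 40 N, if the wrist force passes 120 N, or if a joint passes its speed limit or range.

### The arm

A 6-joint arm with a two-finger parallel gripper is mounted at the origin on the work surface. World frame = base frame: x ahead of the robot, y to its left, z up, the work surface at z = 0. Lengths are in m, angles in rad, forces in N, time in s.
With the tool pointing down it reaches from about 0.35 to 0.875 m from the base axis. Payload 15.5 kg.
Tool frame: the origin (TCP) lies on the mounting face of the last link; the fingertips stand 173 mm ahead of it and the grasp point (between the pads) lies 155 mm ahead of it; z points along the fingers, y is the line along which they close (so a half turn about z gives the same grasp; the last joint's range is limited). The gripper opens to 85 mm and grips with 20 to 120 N. Pads are 22 mm wide; open, the fingers measure 114 mm over their backs; the gripper's body (76 mm by 85 mm) begins 54 mm behind the grasp point. The pads swing forward as they close: fully open they stand 13 mm farther back than shut.
Start: joints at [-1.264, 0.494, 1.345, -0, 1.302, -0.096], TCP at [0.245, -0.575, 0.405] pointing down, gripper open.
Joint ranges: [-2.91, 2.91], [-0.82, 2.16], [0.22, 2.67], [-1.22, 4.37], [0.12, 2.79], [-3.08, 3.08]. Speed limits (rad/s): [1.89, 1.89, 2.57, 3.01, 3.01, 3.01].

### API

Orientations are given as a unit quaternion [x, y, z, w].
In Python, from rig import state, camera, camera_params, hand_in gives the robot as it stands.
- The arm moves only by the tool move_arm, never from a script. Its argument "moves" is a list of rows, each a list of 7 numbers: the opening, from -1 (shut) to 1 (fully open), then the shift along the tool's x, y, z in units of 50 mm (1.0 is 50 mm), then the turn, a rotation vector about the tool's x, y, z in units of 8 degrees (1.0 is 8 degrees). In form: [[hand, x, y, z, rx, ry, rz], ...]. A call has 1 to 20 rows; each row shifts and turns the commanded pose from where the row before left it, along the tool's axes as they then stand; what a row does not reach is not made up. A row lasts 1/8 s, in which the tool goes at most 62.5 mm and 10.7 degrees, less where a joint would pass 70% of its speed; a pose out of reach is approached as far as the arm can. A call is refused whole if a number of a shift passes 1 or a number of a turn 1, either way. A call with a gripper value outside its range is refused whole. The fingers move at their own pace and stop on an object; "newtons" is the grip in N (left out, the last holds). Time passes only in rows, so rows that do not move let the fingers close. It gives the time, the measured TCP pose, the force, the opening and the grip force at its end, in the units of the state.
- state(): the state, without advancing time (a new reading comes with each control period).
- camera(name): name is "side" or "top"; returns the picture (420x560x3 uint8, red, green, blue); there is no depth.
- camera_params(name): a dict with "intrinsics" (3x3 intrinsics, pixels), "camera_from_world" (4x4, takes a point from world to camera coordinates). Camera axes: x right, y down, z forward; pixel columns grow to the right and rows downward; lengths in m; the calibration is good to about 2 mm. A picture is of the moment at which its call begins. camera_params takes no time and is no camera call.
- hand_in(): hands the job in; it is judged then, once.
The state is a dict: "time": time; "qpos": joint angles; "qd": joint speeds; "effort": joint torques, N m; "eef_pos": TCP position; "eef_rot": TCP orientation; "wrist_force": force on the tool from outside, world axes, zero at the start; "torque": the same for the moment, N m; "grip_width": finger opening in m; "gripper_force": force on a finger pad.
Only numpy, scipy, OpenCV 4.12 (cv2) and the standard library are available. Lean on these libraries where they do the work, as an engineer would, in place of code of your own. Each camera call takes 0.05 s, during which the arm holds its last target. There are 200 camera calls.

## Working session

There is one attempt and no reset: what is moved stays moved. The work goes in short steps, Python scripts to look and compute and a tool call to move; the robot and the scene stay as the last step left them, time stands still between calls to the robot, and variables do not carry over. Pictures are saved under pics/ and viewed, at most 10 in all, crops included, and the job is handed in when it is done.

Besides the shell and the picture viewer there is one more tool, called after ">>>" by a JSON object that holds its "api" and its "payload". move_arm: Moves the arm, as the interface text tells. Its arguments: {"type":"object","properties":{"moves":{"type":"array","items":{"type":"array","items":{"type":"number"}}},"newtons":{"type":"number"}},"required":["moves"]}

```bash
mkdir -p pics; ls
python3 - <<'E'
from rig import *
import cv2,numpy as np
for n in("top","side"):
    cv2.imwrite(f"pics/{n}0.png",camera(n)[:,:,::-1])
    p=camera_params(n);print(n,np.round(p["intrinsics"],1).tolist(),np.round(p["camera_from_world"],3).tolist())
s=state();print(s)
E
```

```text
pics
top [[536.3, 0.0, 281.9], [0.0, 536.3, 213.4], [0.0, 0.0, 1.0]] [[0.002, -1.0, 0.002, 0.025], [-0.986, -0.003, -0.166, 0.564], [0.166, -0.001, -0.986, 1.123], [0.0, 0.0, 0.0, 1.0]]
side [[431.4, 0.0, 286.7], [0.0, 431.4, 208.4], [0.0, 0.0, 1.0]] [[0.797, -0.604, -0.006, -0.437], [-0.335, -0.434, -0.837, 0.278], [0.503, 0.669, -0.548, 0.47], [0.0, 0.0, 0.0, 1.0]]
{'time': 0.1, 'qpos': array([-1.26350582e+00,  4.94124215e-01,  1.34604425e+00,  2.93857423e-05,
        1.30250171e+00, -9.55148727e-02]), 'qd': array([ 0.00051444, -0.00194812, -0.00287255,  0.00072018,  0.00042178,
       -0.00082923]), 'effort': array([ 1.28955438e-03, -8.83592391e+01, -3.84562540e+01, -7.11249163e-05,
        5.25940064e-03, -3.45133594e-05]), 'eef_pos': array([ 0.24496116, -0.57485913,  0.40416626]), 'eef_rot': array([ 9.79787581e-01,  2.00040010e-01, -4.28555891e-05, -5.37237730e-04]), 'wrist_force': array([-0.12143833, -0.61606826,  0.01830037]), 'torque': array([ 0.00243145,  0.0357025 , -0.01135528]), 'gripper_force': 0.0, 'grip_width': 0.08534545934342397}
```

View pics/top0.png

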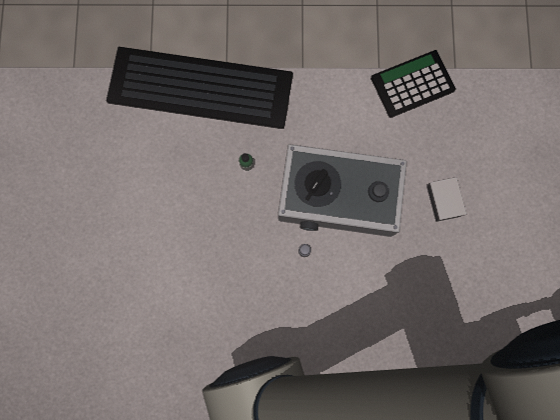

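View pics/side0.png

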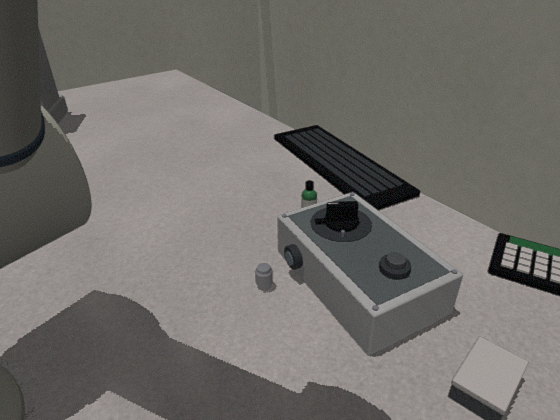

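The top view shows the dial at about (318,183), the lamp button at (378,190), the bottle at (247,161), the objective at (305,250) and the slide box at (447,199). I'll enlarge the dial in both views.

```bash
cat > h.py <<'E'
import numpy as np,cv2
from rig import *
def ray(n,u,v,z):
    p=camera_params(n);K=p["intrinsics"];T=np.array(p["camera_from_world"]);R=T[:3,:3];c=-R.T@T[:3,3]
    d=R.T@np.linalg.solve(K,[u,v,1.]);return c+d*(z-c[2])/d[2]
def px(n,P):
    p=camera_params(n);q=np.array(p["camera_from_world"])@np.r_[P,1];q=np.array(p["intrinsics"])@q[:3];return q[:2]/q[2]
E
python3 - <<'E'
from h import *
a=cv2.imread("pics/top0.png")[135:245,270:415];b=cv2.imread("pics/side0.png")[190:290,275:420]
a=cv2.resize(a[5:105,:],None,fx=5.4,fy=5.4,interpolation=cv2.INTER_CUBIC)
b=cv2.resize(b[:60,10:120],None,fx=7,fy=7,interpolation=cv2.INTER_CUBIC)
cv2.imwrite("pics/ca.png",cv2.convertScaleAbs(a,alpha=2));cv2.imwrite("pics/cb.png",cv2.convertScaleAbs(b,alpha=2))
E
```

```text
(no output)
```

View pics/ca.png

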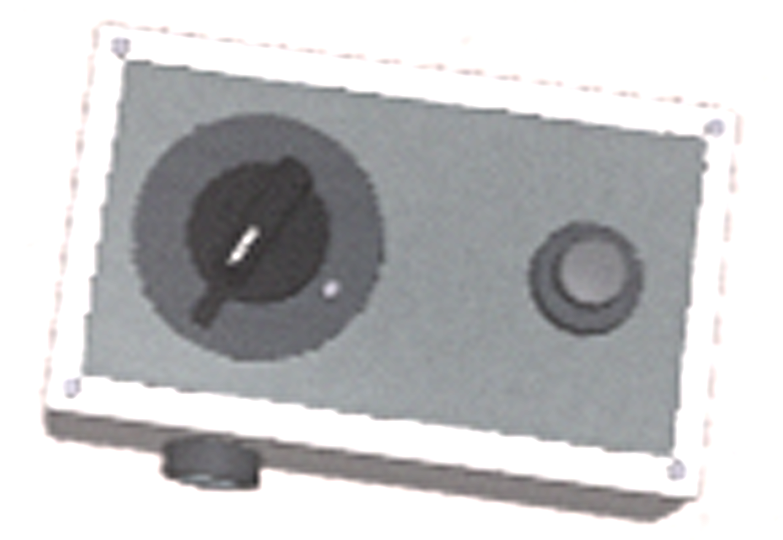

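View pics/cb.png

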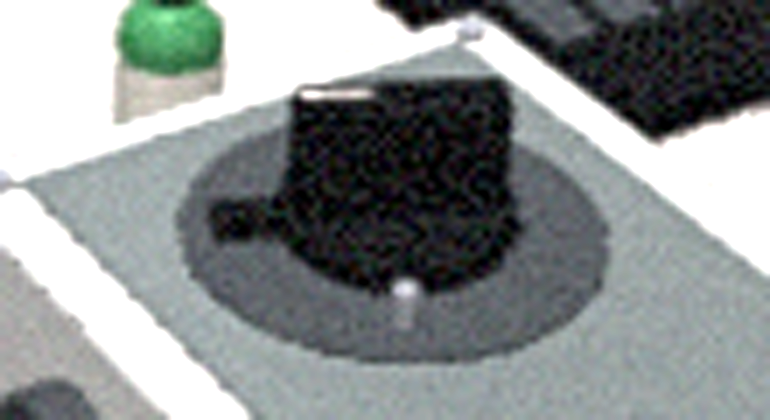

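Run:
```python
from h import *
t=lambda x,y,z:ray("top",270+x/5.4,140+y/5.4,z)
s=lambda x,y,z:ray("side",285+x/7,190+y/7,z)
C=[t(*q,.08) for q in((121,46),(714,128),(676,470),(72,387))]
c=sum(C)/4;yv=(C[0]+C[3]-C[1]-C[2])/2;yaw=np.arctan2(-yv[0],yv[1])
R=np.array([[np.cos(yaw),-np.sin(yaw)],[np.sin(yaw),np.cos(yaw)]])
print("c",c,"yaw",yaw,np.linalg.norm(yv))
D=c[:2]+R@[0,.055];L=c[:2]+R@[0,-.075]
print("dial",D,"ring",t(260,237,.08),"skirt",t(258,231,.091),"lamp",L,t(591,272,.102))
for n,P in(("pin",t(330,288,.0915)),("pinS",s(405,288,.0915)),("noseT",t(205,322,.086)),("noseS",s(212,222,.086)),("line out",t(232,262,.12)),("line in",t(255,230,.12)),("barfarT",t(295,165,.12)),("barS_l",s(298,92,.12)),("barS_r",s(510,82,.12))):
    d=P[:2]-D;print(n,P,np.hypot(*d),np.degrees(np.arctan2(d[1],d[0])))
d=t(232,262,.12)-t(295,165,.12);print("bar dir",np.degrees(np.arctan2(d[1],d[0])),np.hypot(*d[:2]))
d=t(232,262,.12)-t(255,230,.12);print("line dir",np.degrees(np.arctan2(d[1],d[0])))
print("obj",ray("top",305,250,.042),"oil",ray("top",247,158,.065),"slide",ray("top",447,199,.036))
```

```text
c [ 0.61454399 -0.10450476  0.08      ] yaw -0.1376059219862438 0.23858013916323628
dial [ 0.62208846 -0.05002466] ring [ 0.62206892 -0.0510205   0.08      ] skirt [ 0.62199197 -0.04948061  0.091     ] lamp [ 0.60425609 -0.1787958 ] [ 0.60356795 -0.17767612  0.102     ]
pin [ 0.59913878 -0.0773959   0.0915    ] 0.035719362269015606 -129.97846583700934
pinS [ 0.59866555 -0.0788957   0.0915    ] 0.03717753770754574 -129.05221661452254
noseT [ 0.58654133 -0.02872805  0.086     ] 0.04143843683303869 149.07378659687564
noseS [ 0.58659849 -0.02752748  0.086     ] 0.042019766439791266 147.62929560294077
line out [ 0.60324216 -0.03742867  0.12      ] 0.022668083377553407 146.24307995546144
line in [ 0.61576637 -0.04631043  0.12      ] 0.007332415806619201 149.56574295286444
barfarT [ 0.64134576 -0.06187768  0.12      ] 0.02261277852248464 -31.612619005131105
barS_l [ 0.60286089 -0.03675548  0.12      ] 0.023361728125067597 145.38998174922602
barS_r [ 0.64372534 -0.06297271  0.12      ] 0.025215207307311305 -30.897355097244642
bar dir 147.31392082582332 0.04527293437495941
line dir 144.65699164098461
obj [ 0.48398079 -0.02391474  0.042     ] oil [0.68293441 0.10290057 0.065     ] slide [ 0.59856187 -0.33908584  0.036     ]
```

>>> {"api": "move_arm", "payload": {"moves": [[1,0.79,-0.478,0,0,0,0],[1,0.79,-0.478,0,0,0,0],[1,0.79,-0.478,0,0,0,0],[1,0.79,-0.478,0,0,0,0],[1,0.79,-0.478,0,0,0,0],[1,0.79,-0.478,0,0,0,0],[1,0.79,-0.478,0,0,0,0],[1,0.79,-0.478,0,0,0,0],[1,0.79,-0.478,0,0,0,0],[1,0.79,-0.478,0,0,0,0],[1,0.79,-0.478,0,0,0,0],[1,0.79,-0.478,0,0,0,0],[1,0.79,-0.478,0,0,0,0],[1,0.79,-0.478,0,0,0,0]], "newtons": 20}}

```text
time: 1.85
eef_pos: [0.6233, -0.049, 0.4044]
eef_rot: [0.98, 0.2, -0.0, -0.0]
wrist_force: [0.7, -0.7, 0.7]
grip_width: 0.0851
gripper_force: 0.0
```

>>> {"api": "move_arm", "payload": {"moves": [[1,0,0,0,0,0,1],[1,0,0,0,0,0,1],[1,0,0,0,0,0,1],[1,0,0,0,0,0,1],[1,0,0,0,0,0,1],[1,0,0,0,0,0,1],[1,0,0,0,0,0,0.9],[1,0,0,0,0,0,0]]}}

```text
time: 2.85
eef_pos: [0.6225, -0.0503, 0.4044]
eef_rot: [0.961, -0.276, -0.0, 0.0]
wrist_force: [0.3, -0.3, -0.9]
grip_width: 0.0851
gripper_force: 0.0
```

```bash
cat >> h.py <<'E'
from scipy.spatial.transform import Rotation as Ro
def rep(goal=None):
    s=state();R=Ro.from_quat(s["eef_rot"]).as_matrix()
    print("t",round(s["time"],2),"p",s["eef_pos"].round(4),"yaw",np.degrees(np.arctan2(R[1,0],R[0,0])).round(2),"tilt",R[:,2].round(3),"F",s["wrist_force"].round(2),"T",s["torque"].round(3),"w",round(s["grip_width"],4),"gf",s["gripper_force"],"q",s["qpos"].round(2))
    if goal is not None: print("move units",(R.T@(np.array(goal)-s["eef_pos"])/.05).round(3))
E
python3 -c "
from h import *
rep([.622,-.050,.268])"
```

```text
t 2.85 p [ 0.6225 -0.0503  0.4044] yaw -32.08 tilt [-0.001  0.    -1.   ] F [ 0.28 -0.28 -0.87] T [-0.041 -0.01   0.03 ] w 0.0851 gf 0.0 q [-0.18  0.49  1.35  0.    1.3   1.95]
move units [-1.100e-02 -1.000e-03  2.727e+00]
```

>>> {"api": "move_arm", "payload": {"moves": [[1,0,0,0.7,0,0,0],[1,0,0,0.7,0,0,0],[1,0,0,0.7,0,0,0],[1,0,0,0.4,0,0,0],[1,0,0,0.22,0,0,0],[1,0,0,0,0,0,0]]}}

```text
time: 3.6
eef_pos: [0.6225, -0.0504, 0.2684]
eef_rot: [0.961, -0.276, -0.0, 0.0]
wrist_force: [-0.5, 0.1, -0.0]
grip_width: 0.0852
gripper_force: 0.0
```

>>> {"api": "move_arm", "payload": {"moves": [[-0.4,0,0,0,0,0,0],[-0.4,0,0,0,0,0,0],[-0.5,0,0,0,0,0,0],[-0.6,0,0,0,0,0,0],[-1,0,0,0,0,0,0],[-1,0,0,0,0,0,0],[-1,0,0,0,0,0,0],[-1,0,0,0,0,0,0]], "newtons": 20}}

```text
time: 4.6
eef_pos: [0.6229, -0.0497, 0.2691]
eef_rot: [0.961, -0.277, 0.0, -0.001]
wrist_force: [1.7, 8.6, 4.1]
grip_width: 0.0135
gripper_force: 21.2
```

```bash
python3 -c "
from h import *
rep();rep()
a=camera('top')[140:240,270:415];b=camera('side')[160:260,285:430]
cv2.imwrite('pics/g1.png',cv2.convertScaleAbs(cv2.resize(np.vstack([a,b])[:,:,::-1],None,fx=3,fy=3,interpolation=cv2.INTER_CUBIC),alpha=2))"
```

```text
t 4.6 p [ 0.6229 -0.0497  0.2691] yaw -32.12 tilt [ 0.001  0.001 -1.   ] F [1.67 8.6  4.14] T [ 1.24  -0.374 -0.096] w 0.0135 gf 21.19245618581772 q [-0.18  0.64  1.48  0.    1.01  1.96]
t 4.6 p [ 0.6229 -0.0497  0.2691] yaw -32.12 tilt [ 0.001  0.001 -1.   ] F [1.67 8.6  4.14] T [ 1.24  -0.374 -0.096] w 0.0135 gf 21.19245618581772 q [-0.18  0.64  1.48  0.    1.01  1.96]
```

View pics/g1.png

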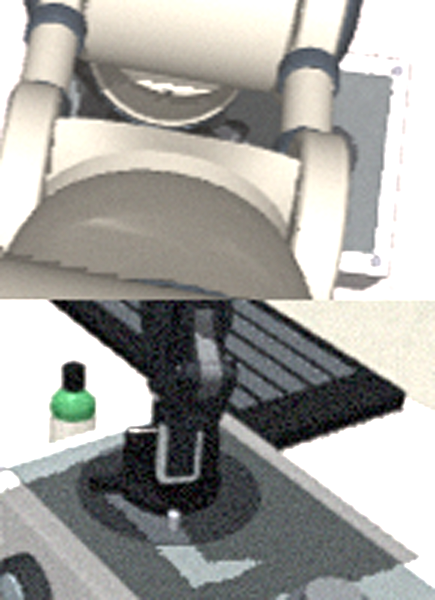

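The gripper holds the bar (width 13.5 mm), slightly off centre. I'll recentre it and start turning back.

>>> {"api": "move_arm", "payload": {"moves": [[-1,0,-0.018,-0.01,0,0,0],[-1,0,0,0,0,0,0],[-1,0,0,0,0,0,0]]}}

```text
time: 5.08
eef_pos: [0.6231, -0.0495, 0.2692]
eef_rot: [0.961, -0.277, 0.0, -0.0]
wrist_force: [2.0, 4.9, -1.8]
grip_width: 0.0137
gripper_force: 20.5
```

```bash
python3 -c "
from h import *
rep()"
```

```text
t 5.08 p [ 0.6231 -0.0495  0.2692] yaw -32.13 tilt [ 0.  0. -1.] F [ 1.97  4.93 -1.81] T [ 0.617 -0.439 -0.086] w 0.0137 gf 20.540851056575775 q [-0.17  0.64  1.48  0.    1.01  1.96]
```

>>> {"api": "move_arm", "payload": {"moves": [[-1,0,0,0,0,0,-0.25],[-1,0,0,0,0,0,-0.25],[-1,0,0,0,0,0,-0.25],[-1,0,0,0,0,0,-0.25]]}}

```text
time: 5.58
eef_pos: [0.6232, -0.0494, 0.2692]
eef_rot: [0.978, -0.208, 0.0, -0.0]
wrist_force: [3.1, 5.9, -1.0]
grip_width: 0.0139
gripper_force: 20.4
```

```bash
python3 -c "
from h import *
rep()"
```

```text
t 5.58 p [ 0.6232 -0.0494  0.2692] yaw -24.01 tilt [ 0.  0. -1.] F [ 3.05  5.92 -1.03] T [ 0.885 -0.501  0.041] w 0.0139 gf 20.437775552272797 q [-0.17  0.64  1.48  0.    1.01  1.81]
```

>>> {"api": "move_arm", "payload": {"moves": [[-1,0,0,0,0,0,-0.3],[-1,0,0,0,0,0,-0.3],[-1,0,0,0,0,0,-0.3],[-1,0,0,0,0,0,-0.25]]}}

```text
time: 6.08
eef_pos: [0.6232, -0.0493, 0.2692]
eef_rot: [0.992, -0.129, 0.0, -0.0]
wrist_force: [3.4, 7.2, -2.5]
grip_width: 0.0134
gripper_force: 20.5
```

```bash
python3 -c "
from h import *
rep()"
```

```text
t 6.08 p [ 0.6232 -0.0493  0.2692] yaw -14.8 tilt [ 0.001  0.001 -1.   ] F [ 3.38  7.24 -2.46] T [ 1.129 -0.54  -0.109] w 0.0134 gf 20.49930453300476 q [-0.17  0.64  1.48  0.    1.01  1.65]
```

>>> {"api": "move_arm", "payload": {"moves": [[-1,0,-0.02,0,0,0,0],[-1,0,0,0,0,0,-0.3],[-1,0,0,0,0,0,-0.3],[-1,0,0,0,0,0,-0.3],[-1,0,0,0,0,0,-0.3],[-1,0,0,0,0,0,-0.3],[-1,0,0,0,0,0,-0.3],[-1,0,0,0,0,0,-0.3],[-1,0,0,0,0,0,-0.3],[-1,0,0,0,0,0,-0.3],[-1,0,0,0,0,0,-0.3],[-1,0,0,0,0,0,-0.3],[-1,0,0,0,0,0,-0.3],[-1,0,0,0,0,0,-0.3],[-1,0,0,0,0,0,-0.3],[-1,0,0,0,0,0,0]]}}

```text
time: 8.07
eef_pos: [0.6233, -0.0486, 0.2692]
eef_rot: [0.987, 0.162, 0.0, -0.0]
wrist_force: [1.2, 4.3, -1.3]
grip_width: 0.0136
gripper_force: 20.5
```

```bash
python3 -c "
from h import *
rep()"
```

```text
t 8.07 p [ 0.6233 -0.0486  0.2692] yaw 18.66 tilt [ 0.  0. -1.] F [ 1.22  4.3  -1.35] T [ 0.669 -0.432 -0.055] w 0.0136 gf 20.522664785385132 q [-0.17  0.64  1.48  0.    1.01  1.07]
```

>>> {"api": "move_arm", "payload": {"moves": [[-1,0,0,0,0,0,-0.25],[-1,0,0,0,0,0,0]]}}

```text
time: 8.32
eef_pos: [0.6233, -0.0485, 0.2691]
eef_rot: [0.984, 0.18, 0.0, -0.0]
wrist_force: [2.1, 4.7, -1.7]
grip_width: 0.0136
gripper_force: 20.6
```

```bash
python3 -c "
from h import *
rep()"
```

```text
t 8.32 p [ 0.6233 -0.0485  0.2691] yaw 20.7 tilt [-0.  0. -1.] F [ 2.1   4.65 -1.75] T [ 0.754 -0.377 -0.011] w 0.0136 gf 20.588363707065582 q [-0.17  0.64  1.48  0.    1.01  1.04]
```

>>> {"api": "move_arm", "payload": {"moves": [[-1,0,0,0,0,0,-0.25],[-1,0,0,0,0,0,0]]}}

```text
time: 8.57
eef_pos: [0.6233, -0.0485, 0.2692]
eef_rot: [0.98, 0.197, 0.0, -0.0]
wrist_force: [2.1, 5.1, -0.9]
grip_width: 0.0136
gripper_force: 20.6
```

```bash
python3 -c "
from h import *
rep()"
```

```text
t 8.57 p [ 0.6233 -0.0485  0.2692] yaw 22.7 tilt [ 0.  0. -1.] F [ 2.08  5.07 -0.9 ] T [ 0.807 -0.436 -0.138] w 0.0136 gf 20.627843141555786 q [-0.17  0.64  1.48  0.    1.01  1.  ]
```

>>> {"api": "move_arm", "payload": {"moves": [[-1,0,0,0,0,0,-0.25],[-1,0,0,0,0,0,0]]}}

```text
time: 8.82
eef_pos: [0.6233, -0.0485, 0.2692]
eef_rot: [0.977, 0.214, 0.0, -0.0]
wrist_force: [2.0, 5.2, -1.0]
grip_width: 0.0139
gripper_force: 20.6
```

```bash
python3 -c "
from h import *
rep()"
```

```text
t 8.82 p [ 0.6233 -0.0485  0.2692] yaw 24.7 tilt [ 0.  0. -1.] F [ 1.98  5.21 -1.03] T [ 0.864 -0.361 -0.065] w 0.0139 gf 20.582980513572693 q [-0.17  0.64  1.48  0.    1.01  0.97]
```

>>> {"api": "move_arm", "payload": {"moves": [[-1,0,0,0,0,0,-0.25],[-1,0,0,0,0,0,0]]}}

```text
time: 9.07
eef_pos: [0.6233, -0.0485, 0.2692]
eef_rot: [0.973, 0.231, 0.0, -0.0]
wrist_force: [1.7, 5.9, -1.2]
grip_width: 0.0136
gripper_force: 20.5
```

```bash
python3 -c "
from h import *
rep()"
```

```text
t 9.07 p [ 0.6233 -0.0485  0.2692] yaw 26.71 tilt [ 0.  0. -1.] F [ 1.72  5.87 -1.22] T [ 0.932 -0.394  0.044] w 0.0136 gf 20.54797053337097 q [-0.17  0.64  1.48  0.    1.01  0.93]
```

>>> {"api": "move_arm", "payload": {"moves": [[-1,0,0,0,0,0,-0.25],[-1,0,0,0,0,0,0]]}}

```text
time: 9.32
eef_pos: [0.6233, -0.0484, 0.2691]
eef_rot: [0.969, 0.248, -0.0, -0.0]
wrist_force: [1.1, 5.4, -1.0]
grip_width: 0.0133
gripper_force: 20.6
```

```bash
python3 -c "
from h import *
rep()"
```

```text
t 9.32 p [ 0.6233 -0.0484  0.2691] yaw 28.71 tilt [-0.  0. -1.] F [ 1.1  5.4 -1. ] T [ 0.98  -0.376  0.116] w 0.0133 gf 20.600020587444305 q [-0.17  0.64  1.48  0.    1.02  0.9 ]
```

```bash
cat >> h.py <<'E'
def tq(n=4):
    Z=[];F=[];Y=[]
    for i in range(n):
        camera("side");s=state();Z.append(s["torque"][2]);F.append(s["wrist_force"]);R=Ro.from_quat(s["eef_rot"]).as_matrix();Y.append(np.degrees(np.arctan2(R[1,0],R[0,0])))
    print("t",round(s["time"],2),"yaw",np.mean(Y).round(2),"Tz",np.mean(Z).round(3),"sd",np.std(Z).round(3),"F",np.mean(F,0).round(1),"w",round(s["grip_width"],4),"gf",round(s["gripper_force"],1))
E
python3 -c "
from h import *
tq(5)"
```

```text
t 9.57 yaw 28.69 Tz 0.138 sd 0.01 F [ 1.6  5.6 -0.9] w 0.013 gf 20.6
```

>>> {"api": "move_arm", "payload": {"moves": [[-1,0,0,0,0,0,-0.25],[-1,0,0,0,0,0,0]]}}

```text
time: 9.82
eef_pos: [0.6233, -0.0484, 0.2692]
eef_rot: [0.964, 0.265, -0.0, -0.0]
wrist_force: [1.7, 6.4, -0.7]
grip_width: 0.0138
gripper_force: 20.6
```

```bash
python3 -c "
from h import *
tq()"
```

```text
t 10.03 yaw 30.69 Tz 0.143 sd 0.016 F [ 1.7  6.  -1. ] w 0.0136 gf 20.6
```

>>> {"api": "move_arm", "payload": {"moves": [[-1,0,0,0,0,0,-0.25],[-1,0,0,0,0,0,0]]}}

```text
time: 10.28
eef_pos: [0.6232, -0.0484, 0.2692]
eef_rot: [0.96, 0.282, -0.0, -0.0]
wrist_force: [1.2, 7.4, -0.2]
grip_width: 0.0135
gripper_force: 20.6
```

```bash
python3 -c "
from h import *
tq()"
```

```text
t 10.47 yaw 32.68 Tz 0.113 sd 0.01 F [ 1.1  6.2 -0.7] w 0.0139 gf 20.6
```

>>> {"api": "move_arm", "payload": {"moves": [[-1,0,0,0,0,0,-0.25],[-1,0,0,0,0,0,0]]}}

```text
time: 10.72
eef_pos: [0.6232, -0.0484, 0.2692]
eef_rot: [0.954, 0.298, -0.0, -0.0]
wrist_force: [1.4, 7.2, -0.6]
grip_width: 0.0135
gripper_force: 20.6
```

```bash
python3 -c "
from h import *
tq()"
```

```text
t 10.93 yaw 34.68 Tz 0.048 sd 0.024 F [ 1.8  6.1 -1. ] w 0.0135 gf 20.6
```

>>> {"api": "move_arm", "payload": {"moves": [[-1,0,0,0,0,0,-0.1],[-1,0,0,0,0,0,0]]}}

```text
time: 11.18
eef_pos: [0.6232, -0.0484, 0.2692]
eef_rot: [0.952, 0.305, -0.0, -0.0]
wrist_force: [1.3, 6.0, -0.7]
grip_width: 0.0133
gripper_force: 20.6
```

```bash
python3 -c "
from h import *
tq()"
```

```text
t 11.38 yaw 35.47 Tz -0.02 sd 0.018 F [ 1.8  6.7 -0.6] w 0.0137 gf 20.6
```

Rest 0 is at tool yaw ≈35.2°, so the stop should lie at 38–43°. From here I take small steps and read the torque at each.

>>> {"api": "move_arm", "payload": {"moves": [[-1,0,0,0,0,0,-0.15],[-1,0,0,0,0,0,-0.12],[-1,0,0,0,0,0,0]]}}

```text
time: 11.75
eef_pos: [0.6232, -0.0484, 0.2692]
eef_rot: [0.947, 0.323, -0.0, -0.0]
wrist_force: [1.0, 6.1, -0.8]
grip_width: 0.014
gripper_force: 20.7
```

```bash
python3 -c "
from h import *
tq(3)"
```

```text
t 11.9 yaw 37.63 Tz -0.097 sd 0.012 F [ 1.4  6.7 -0.6] w 0.0137 gf 20.7
```

>>> {"api": "move_arm", "payload": {"moves": [[-1,0,0,0,0,0,-0.06],[-1,0,0,0,0,0,0]]}}

```text
time: 12.15
eef_pos: [0.6232, -0.0484, 0.2692]
eef_rot: [0.945, 0.327, 0.0, -0.0]
wrist_force: [2.0, 6.9, -0.1]
grip_width: 0.0137
gripper_force: 20.7
```

```bash
python3 -c "
from h import *
tq(3)"
```

```text
t 12.3 yaw 38.11 Tz -0.113 sd 0.018 F [ 1.7  7.1 -0.2] w 0.0138 gf 20.7
```

>>> {"api": "move_arm", "payload": {"moves": [[-1,0,0,0,0,0,-0.06],[-1,0,0,0,0,0,0]]}}

```text
time: 12.55
eef_pos: [0.6232, -0.0484, 0.2692]
eef_rot: [0.944, 0.33, -0.0, -0.0]
wrist_force: [0.9, 6.5, -1.1]
grip_width: 0.0135
gripper_force: 20.7
```

```bash
python3 -c "
from h import *
tq(3)"
```

```text
t 12.7 yaw 38.59 Tz -0.165 sd 0.022 F [ 1.5  7.4 -0.4] w 0.0135 gf 20.7
```

>>> {"api": "move_arm", "payload": {"moves": [[-1,0,0,0,0,0,-0.05],[-1,0,0,0,0,0,0]]}}

```text
time: 12.95
eef_pos: [0.6232, -0.0484, 0.2692]
eef_rot: [0.943, 0.334, 0.0, -0.0]
wrist_force: [0.7, 6.6, -0.8]
grip_width: 0.0135
gripper_force: 20.7
```

```bash
python3 -c "
from h import *
tq(4)"
```

```text
t 13.15 yaw 38.99 Tz -0.135 sd 0.017 F [ 1.2  6.9 -0.3] w 0.0135 gf 20.7
```

Still only detent torque.

>>> {"api": "move_arm", "payload": {"moves": [[-1,0,0,0,0,0,-0.05],[-1,0,0,0,0,0,0]]}}

```text
time: 13.4
eef_pos: [0.6232, -0.0483, 0.2692]
eef_rot: [0.941, 0.337, 0.0, -0.0]
wrist_force: [0.4, 8.2, -0.4]
grip_width: 0.0135
gripper_force: 20.7
```

```bash
python3 -c "
from h import *
tq(4)"
```

```text
t 13.6 yaw 39.39 Tz -0.143 sd 0.039 F [ 1.1  6.5 -0.4] w 0.0135 gf 20.7
```

>>> {"api": "move_arm", "payload": {"moves": [[-1,0,0,0,0,0,-0.05],[-1,0,0,0,0,0,0]]}}

```text
time: 13.85
eef_pos: [0.6232, -0.0483, 0.2692]
eef_rot: [0.94, 0.34, 0.0, -0.0]
wrist_force: [1.3, 6.4, -0.5]
grip_width: 0.0139
gripper_force: 20.7
```

```bash
python3 -c "
from h import *
tq(4)"
```

```text
t 14.05 yaw 39.79 Tz -0.152 sd 0.049 F [ 1.3  6.9 -0.7] w 0.0139 gf 20.7
```

>>> {"api": "move_arm", "payload": {"moves": [[-1,0,0,0,0,0,-0.05],[-1,0,0,0,0,0,0]]}}

```text
time: 14.3
eef_pos: [0.6232, -0.0483, 0.2692]
eef_rot: [0.939, 0.344, -0.0, -0.0]
wrist_force: [1.0, 7.5, -1.5]
grip_width: 0.0138
gripper_force: 21.0
```

```bash
python3 -c "
from h import *
tq(5)"
```

```text
t 14.55 yaw 40.18 Tz -0.265 sd 0.028 F [ 1.   7.1 -0.3] w 0.0138 gf 21.0
```

>>> {"api": "move_arm", "payload": {"moves": [[-1,0,0,0,0,0,-0.05],[-1,0,0,0,0,0,0]]}}

```text
time: 14.8
eef_pos: [0.6232, -0.0484, 0.2691]
eef_rot: [0.938, 0.347, -0.0, -0.0]
wrist_force: [0.8, 6.8, -0.1]
grip_width: 0.0136
gripper_force: 21.8
```

```bash
python3 -c "
from h import *
tq(5)"
```

```text
t 15.05 yaw 40.57 Tz -0.391 sd 0.021 F [0.9 7.  0. ] w 0.0133 gf 21.8
```

Contact began at about 39.8°, and there is now about 0.25 Nm (≈7 N) on top of the detent torque. That is a firm touch. Now clockwise toward rest 5, at yaw ≈ -50.7°.

>>> {"api": "move_arm", "payload": {"moves": [[-1,0,0,0,0,0,0.1],[-1,0,0,0,0,0,0.29],[-1,0,0,0,0,0,0.29],[-1,0,0,0,0,0,0.29],[-1,0,0,0,0,0,0.29],[-1,0,0,0,0,0,0.29],[-1,0,0,0,0,0,0.29],[-1,0,0,0,0,0,0.29],[-1,0,0,0,0,0,0.29],[-1,0,0,0,0,0,0.29],[-1,0,0,0,0,0,0.29],[-1,0,0,0,0,0,0.29],[-1,0,0,0,0,0,0.29],[-1,0,0,0,0,0,0.29],[-1,0,0,0,0,0,0.29],[-1,0,0,0,0,0,0.29],[-1,0,0,0,0,0,0.29],[-1,0,0,0,0,0,0.29],[-1,0,0,0,0,0,0]]}}

```text
time: 17.42
eef_pos: [0.6233, -0.0488, 0.2692]
eef_rot: [1.0, 0.003, 0.0, 0.0]
wrist_force: [1.7, 2.1, -2.1]
grip_width: 0.0133
gripper_force: 20.4
```

```bash
python3 -c "
from h import *
tq(4)"
```

```text
t 17.62 yaw 0.41 Tz 0.039 sd 0.019 F [ 2.   1.1 -2.3] w 0.014 gf 20.4
```

>>> {"api": "move_arm", "payload": {"moves": [[-1,0,0,0,0,0,0.29],[-1,0,0,0,0,0,0.29],[-1,0,0,0,0,0,0.29],[-1,0,0,0,0,0,0.29],[-1,0,0,0,0,0,0.29],[-1,0,0,0,0,0,0.29],[-1,0,0,0,0,0,0.29],[-1,0,0,0,0,0,0.29],[-1,0,0,0,0,0,0.29],[-1,0,0,0,0,0,0.29],[-1,0,0,0,0,0,0.29],[-1,0,0,0,0,0,0.29],[-1,0,0,0,0,0,0.25],[-1,0,0,0,0,0,0]]}}

```text
time: 19.38
eef_pos: [0.6232, -0.0491, 0.2692]
eef_rot: [0.967, -0.255, -0.0, 0.0]
wrist_force: [0.8, -5.8, -1.5]
grip_width: 0.014
gripper_force: 20.5
```

```bash
python3 -c "
from h import *
tq(4)"
```

```text
t 19.57 yaw -29.48 Tz -0.139 sd 0.029 F [ 0.8 -5.9 -1.4] w 0.0136 gf 20.5
```

>>> {"api": "move_arm", "payload": {"moves": [[-1,0,0,0,0,0,0.25],[-1,0,0,0,0,0,0]]}}

```text
time: 19.82
eef_pos: [0.6232, -0.0491, 0.2692]
eef_rot: [0.962, -0.272, -0.0, 0.0]
wrist_force: [0.5, -5.8, -1.1]
grip_width: 0.0135
gripper_force: 20.5
```

```bash
python3 -c "
from h import *
tq(4)"
```

```text
t 20.02 yaw -31.48 Tz -0.117 sd 0.019 F [ 0.2 -6.  -1.6] w 0.0135 gf 20.5
```

>>> {"api": "move_arm", "payload": {"moves": [[-1,0,0,0,0,0,0.25],[-1,0,0,0,0,0,0]]}}

```text
time: 20.27
eef_pos: [0.6232, -0.0491, 0.2692]
eef_rot: [0.958, -0.288, -0.0, 0.0]
wrist_force: [0.2, -5.8, -2.2]
grip_width: 0.0138
gripper_force: 20.5
```

```bash
python3 -c "
from h import *
tq(4)"
```

```text
t 20.48 yaw -33.47 Tz -0.025 sd 0.014 F [ 0.5 -6.3 -1.5] w 0.0138 gf 20.5
```

Rest 4 came where predicted (-33.5°). One more click to go.

>>> {"api": "move_arm", "payload": {"moves": [[-1,0,0,0,0,0,0.25],[-1,0,0,0,0,0,0.25],[-1,0,0,0,0,0,0.25],[-1,0,0,0,0,0,0.25],[-1,0,0,0,0,0,0.2],[-1,0,0,0,0,0,0.2],[-1,0,0,0,0,0,0.2],[-1,0,0,0,0,0,0.2],[-1,0,0,0,0,0,0]]}}

```text
time: 21.6
eef_pos: [0.6231, -0.0492, 0.2692]
eef_rot: [0.914, -0.406, -0.0, 0.001]
wrist_force: [-0.7, -8.2, -1.3]
grip_width: 0.0137
gripper_force: 20.7
```

```bash
python3 -c "
from h import *
tq(4)"
```

```text
t 21.8 yaw -47.88 Tz -0.14 sd 0.004 F [-0.4 -7.8 -0.6] w 0.0136 gf 20.7
```

>>> {"api": "move_arm", "payload": {"moves": [[-1,0,0,0,0,0,0.15],[-1,0,0,0,0,0,0.15],[-1,0,0,0,0,0,0]]}}

```text
time: 22.18
eef_pos: [0.6231, -0.0493, 0.2692]
eef_rot: [0.905, -0.425, -0.0, 0.001]
wrist_force: [-0.6, -7.9, -0.8]
grip_width: 0.0139
gripper_force: 20.6
```

```bash
python3 -c "
from h import *
tq(4)"
```

```text
t 22.38 yaw -50.28 Tz -0.032 sd 0.027 F [-0.9 -8.  -0.7] w 0.0134 gf 20.6
```

>>> {"api": "move_arm", "payload": {"moves": [[-0.4,0,0,0,0,0,0],[0,0,0,0,0,0,0],[0,0,0,0,0,0,0],[0,0,0,0,0,0,0],[0,0,0,-0.3,0,0,0],[0,0,0,-0.6,0,0,0],[0,0,0,-0.8,0,0,0],[0,0,0,-0.8,0,0,0],[0,0,0,0,0,0,0]]}}

```text
time: 23.5
eef_pos: [0.6239, -0.0487, 0.3985]
eef_rot: [0.905, -0.425, 0.003, -0.001]
wrist_force: [0.2, -0.3, -0.4]
grip_width: 0.0427
gripper_force: 0.0
```

```bash
python3 -c "
from h import *
rep([.604,-.178,.32])
a=camera('top')[140:240,270:415];b=camera('side')[160:260,285:430]
cv2.imwrite('pics/g2.png',cv2.convertScaleAbs(cv2.resize(np.vstack([a,b])[:,:,::-1],None,fx=3,fy=3,interpolation=cv2.INTER_CUBIC),alpha=2))"
```

```text
t 23.5 p [ 0.6239 -0.0487  0.3985] yaw -50.28 tilt [ 0.007 -0.001 -1.   ] F [ 0.17 -0.33 -0.4 ] T [0.017 0.    0.011] w 0.0427 gf 0.0 q [-0.17  0.5   1.35  0.    1.28  2.27]
move units [1.727 1.965 1.57 ]
```

View pics/g2.png

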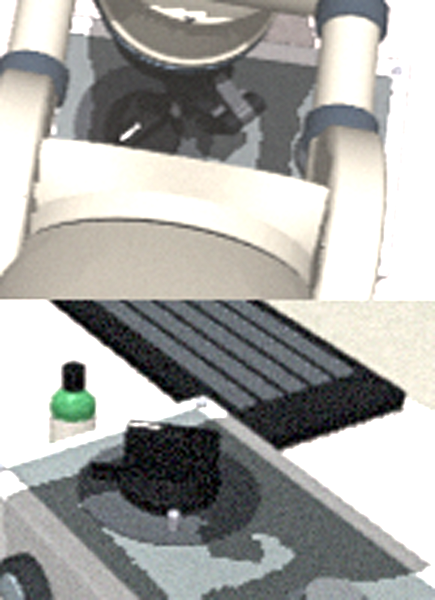

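The dial stands free, with the nose near the expected 130° direction. Next I go above the button with the fingers shut.

>>> {"api": "move_arm", "payload": {"moves": [[-1,0.58,0.65,0,0,0,0],[-1,0.58,0.65,0,0,0,0],[-1,0.57,0.66,0,0,0,0],[-1,0,0,0.7,0,0,0],[-1,0,0,0.7,0,0,0],[-1,0,0,0.3,0,0,0],[-1,0,0,0,0,0,0],[-1,0,0,0,0,0,0]]}}

```text
time: 24.6
eef_pos: [0.6036, -0.1778, 0.3102]
eef_rot: [0.905, -0.425, 0.001, -0.0]
wrist_force: [0.3, 0.4, 0.7]
grip_width: 0.0003
gripper_force: 0.0
```

```bash
python3 -c "
from h import *
rep([.604,-.178,.277])
t=lambda x,y:ray('side',285+x/3,160+(y-300)/3,.12)
d=t(130,425)-t(220,430);print(np.degrees(np.arctan2(d[1],d[0])))
a=camera('side')[150:300,275:475]
cv2.imwrite('pics/g3.png',cv2.convertScaleAbs(cv2.resize(a[:,:,::-1],None,fx=4,fy=4,interpolation=cv2.INTER_CUBIC),alpha=2))"
```

```text
t 24.6 p [ 0.6036 -0.1778  0.3102] yaw -50.27 tilt [ 0.001 -0.    -1.   ] F [0.29 0.41 0.68] T [ 0.    -0.006 -0.009] w 0.0003 gf 0.0 q [-0.38  0.6   1.44  0.    1.1   2.07]
move units [ 0.007 -0.003  0.665]
136.33806378448233
```

View pics/g3.png

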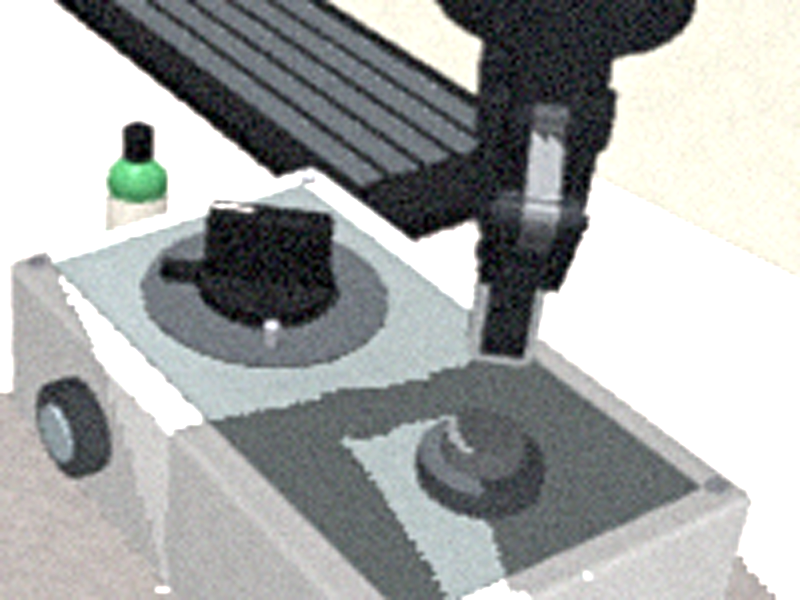

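```bash
python3 -c "
from h import *
c=np.array([.622,-.0493,0])
for P in (ray('side',275+165/4,150+268/4,.086),ray('side',315.3,221.7,.086)):
    d=P-c;print(np.hypot(*d[:2]),np.degrees(np.arctan2(d[1],d[0])))
for a in(130,148):
    a=np.radians(a);P=c+[.0415*np.cos(a),.0415*np.sin(a),.086];print(px('side',P),(px('side',P)-[275,150])*4)"
```

```text
0.04016887763132207 129.17833493142075
0.041531793781977404 148.35603667165663
[315.39033429 217.09488445] [161.56133718 268.37953782]
[315.29588529 221.60808186] [161.18354116 286.43232743]
```

>>> {"api": "move_arm", "payload": {"moves": [[-1,0,0,0.4,0,0,0],[-1,0,0,0.26,0,0,0],[-1,0,0,0.08,0,0,0],[-1,0,0,0,0,0,0]]}}

```text
time: 25.15
eef_pos: [0.6032, -0.1778, 0.2725]
eef_rot: [0.905, -0.425, -0.0, -0.0]
wrist_force: [-2.5, 1.2, 3.1]
grip_width: -0.0001
gripper_force: 1.5
```

>>> {"api": "move_arm", "payload": {"moves": [[-1,0,0,0.04,0,0,0],[-1,0,0,0.04,0,0,0],[-1,0,0,0,0,0,0]]}}

```text
time: 25.52
eef_pos: [0.6033, -0.1778, 0.2692]
eef_rot: [0.905, -0.425, 0.0, -0.0]
wrist_force: [-5.0, 2.0, 15.4]
grip_width: 0.0001
gripper_force: 8.1
```

```bash
python3 -c "
from h import *
rep();tq(3)"
```

```text
t 25.52 p [ 0.6033 -0.1778  0.2692] yaw -50.28 tilt [ 0.001 -0.    -1.   ] F [-5.01  2.04 15.44] T [0.424 0.882 0.001] w 0.0001 gf 8.066077037947252 q [-0.38  0.65  1.47 -0.    1.02  2.07]
t 25.68 yaw -50.28 Tz 0.007 sd 0.035 F [-4.9  2.6 16.7] w -0.0001 gf 8.3
```

The dial is confirmed at rest 5 (129°, 18–19° on from the start at rest 4), and the button is bottomed (16 N, TCP 0.269). Now release it and go clear.

>>> {"api": "move_arm", "payload": {"moves": [[-1,0,0,-0.1,0,0,0],[-1,0,0,-0.3,0,0,0],[-1,0,0,-0.8,0,0,0],[-1,0,0,-0.9,0,0,0],[-1,0,0,-0.6,0,0,0],[-1,0,0,0,0,0,0],[-1,0,0,0,0,0,0]]}}

```text
time: 26.55
eef_pos: [0.603, -0.1777, 0.403]
eef_rot: [0.905, -0.425, -0.0, 0.0]
wrist_force: [0.1, -0.7, -0.7]
grip_width: 0.0002
gripper_force: 0.0
```

```bash
python3 -c "
from h import *
rep()
a=camera('side')
cv2.imwrite('pics/g4.png',cv2.convertScaleAbs(a[:,:,::-1],alpha=1.5))"
```

```text
t 26.55 p [ 0.603  -0.1777  0.403 ] yaw -50.28 tilt [-0.  0. -1.] F [ 0.08 -0.68 -0.69] T [-0.012 -0.011 -0.012] w 0.0002 gf 0.0 q [-0.38  0.5   1.34  0.    1.3   2.07]
```

View pics/g4.png

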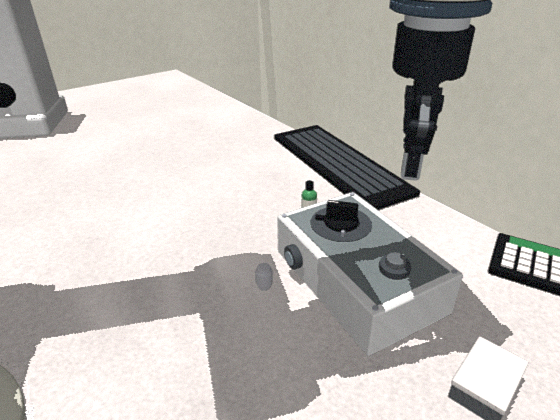

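The button is up again at (395,262), the dial is unchanged at (342,215), and the bottle, objective and slide box are where they were.

```bash
python3 -c "
from rig import hand_in
print(hand_in())"
```

```text
the job is handed in; nothing more can be done
None
```

Job handed in: the dial was pressed on the stop pin at about 7 N and set at the fifth click, then the lamp button was pressed fully down and released; bystanders untouched (26.6 s of 70 s used).

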